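# Take the spindle cap off a slicer drive of unknown thread hand

## Task

The slicing disc is due for changing: take the hexagon cap off the spindle of the slicer drive. Nobody knows which way its quarter-turn thread runs, so try loosening it one way and, if it stops hard after a few degrees, the other way, until it comes free, then lift it off. Finish while still holding the cap in the gripper, upright and still straight above the spindle with at least 5 cm between the cap's lower rim and the spindle's tip, and leave the shaker, the timer and the jug where they stand.

Things in the scene. Friction and masses are not known exactly. Their poses are not given: they have to be found in the camera images.
- drive_base: slicer drive, fixed: steel housing 165 x 145 mm (x, y), on it a slicing disc (radius 72 mm, upper face 66 mm above the worktop) and a black hub (radius 26 mm, upper face at 72 mm) on which the cap sits. Origin: underside centre, on the worktop, below the spindle; z up; switches on its -x side. Place and yaw vary. A tall oven stands some 0.2 to 0.4 m to the right
- spindle_tip (a point): spindle's tip, on its axis, 108 mm above the worktop, 36 mm above the hub; hidden in the cap at first. Quarter-turn thread, hand unknown, varies: one way the cap turns about 5 degrees to a hard stop; the other way it turns lightly (under 0.15 N m), is free after 50 degrees, stops hard at about 75. It does not rise in turning; until free it lifts only 3 mm, then straight off, 1.5 mm play
- cap_center (a point): centre, half-way up, of the loose plain-metal hexagon cap: 40 mm across flats, 46 across corners, 45 high (flats vertical over the lower 40 mm), about 0.14 kg; at first 94.5 mm above the worktop, lower rim on the hub. z up; two flats face its +y and -y, the others follow every 60 degrees; its x is within 3 degrees of drive_base's x at first. Clears the tip 36 mm up
- cinnamon_shaker_center (a point): bystander: centre of a white shaker with a black lid, 64 mm across, 110 mm high, standing to the left (+y) of the drive
- kitchen_timer_center (a point): bystander: centre of a flat digital timer, 78 x 78 x 18 mm, lying to the right (-y) of the drive
- milk_jug_small_center (a point): bystander: centre of a small steel jug, 60 x 90 mm, 88 mm high, standing behind (+x) the drive
Mind the look-alikes: they are no part of the job. Of the things like the part that bears cap_center, leave any that is purple; of the rest the larger one is meant.

How it is judged:
By the outcome, as a careful person would: the job done as asked, in the order asked, and still so for the second after the job is handed in, while the arm keeps its last pose, push and grip.
It also fails if it takes over 45 s, if anything falls off the work surface, if the arm or the gripper's body presses on something with over 40 N, if the wrist force passes 120 N, or if a joint passes its speed limit or range.

## Robot

A 6-joint arm with a two-finger parallel gripper is mounted at the origin on a cart in front of the work surface, level with it; the furniture and walls round the work are solid. World frame = base frame: x ahead of the robot, y to its left, z up, the work surface at z = 0. Lengths are in m, angles in rad, forces in N, time in s.
With the tool pointing down it reaches from about 0.275 to 0.85 m from the base axis. Payload 5.2 kg.
Tool frame: the origin (TCP) lies at the very end of the fingers, on their centre line; the grasp point (between the pads) lies 19 mm behind it; z points along the fingers, y is the direction in which the jaws open and shut (so a half turn about z gives the same grasp; the last joint's range is limited). The gripper opens to 85 mm and grips with 20 to 120 N. Pads are 22 mm wide; open, the fingers measure 114 mm over their backs; the gripper's body (76 mm by 85 mm) begins 54 mm behind the grasp point. The pads swing forward as they close: fully open they stand 13 mm farther back than shut.
Start: joints at [-1.514, 0.259, 1.535, -0, 1.348, -0.203], TCP at [0.141, -0.532, 0.231] pointing down, gripper open.
Joint ranges: [-3.14, 3.14], [-0.91, 2.08], [0.19, 2.58], [-1.22, 4.36], [0.22, 2.71], [-3.12, 3.12]. Speed limits (rad/s): [2.57, 2.57, 3.14, 3.14, 3.14, 3.14].

## Interface

Orientations are given as [roll, pitch, yaw] about the fixed x, y, z axes, in that order (R = Rz(yaw) Ry(pitch) Rx(roll)).
In Python, from rig import manip, optics gives the robot as it stands.
- The arm moves only by the shell command python3 -m crank 'ROWS'. ROWS is JSON, one flat list of numbers, 5 for each row, row after row: the shift along the tool's x, y, z in mm, then the turn about the tool's z in rad, then the finger opening in mm, from 0 to 85.4. A call has 1 to 20 rows; each row shifts and turns the commanded pose from where the row before left it, along the tool's axes as they then stand; what a row does not reach is not made up. A row lasts 1/8 s, in which the tool goes at most 62.5 mm and 10.7 degrees, less where a joint would pass 70% of its speed; a pose out of reach is approached as far as the arm can. A call is refused whole if a number of a shift passes 62.5 or a number of a turn 0.188, either way. A call with a gripper value outside its range is refused whole. The fingers move at their own pace and stop on an object; the grip force is fixed at half the most. Time passes only in rows, so rows that do not move let the fingers close. It gives the time, the measured TCP pose, the force and the opening at its end, in the units of the state.
- manip.state(): the state, without advancing time (a new reading comes with each control period).
- optics.read_camera(name): name is "side" or "top" or "wrist"; returns a dict with "pixels" (400x640x3 uint8, red, green, blue), "depth" (400x640 float32, m along the optical axis (not along the pixel's ray), 0 where there is no reading), "intrinsics" (3x3 intrinsics, pixels), "R" (3x3) and "t" (3): a world point X has camera coordinates R X + t; the wrist camera has in their place "T_tool_cam" (4x4, takes a point from camera to tool coordinates, whose origin is the TCP and whose axes are the flange's). Camera axes: x right, y down, z forward; pixel columns grow to the right and rows downward; lengths in m; the calibration is good to about 2 mm. A picture is of the moment at which its call begins: read the wrist's pose just before it.
- manip.sign_off(): hands the job in, once; it reports no verdict.
The state is a dict: "time_s": time; "joint_positions": joint angles; "dq": joint speeds; "joint_efforts": joint torques, N m; "tool_pos": TCP position; "tcp_rot": TCP orientation; "ft_force": force on the tool from outside, world axes, zero at the start; "ft_torque": the same for the moment, N m; "width": finger opening in m.
Only numpy, scipy, OpenCV 4.12 (cv2) and the standard library are available. Lean on these libraries where they do the work, as an engineer would, in place of code of your own. Each camera call takes 0.05 s, during which the arm holds its last target. There are 200 camera calls.

## Working session

There is one attempt and no reset: what is moved stays moved. The work goes in short steps, Python scripts to look and compute and a shell command to move; the robot and the scene stay as the last step left them, time stands still between calls to the robot, and variables do not carry over. Pictures are saved under pics/ and viewed, about 8 in all and at most 12, crops included, and the job is handed in when it is done.

```bash
mkdir -p pics; cat > h.py <<'E'
from rig import manip, optics
import numpy as np, cv2
from scipy.spatial.transform import Rotation as Ro
def grab(n):
    s=manip.state(); c=optics.read_camera(n)
    if n=="wrist":
        T=np.eye(4);T[:3,:3]=Ro.from_euler('xyz',s["tcp_rot"]).as_matrix();T[:3,3]=s["tool_pos"]
        M=T@np.array(c["T_tool_cam"]);c["M"]=M
    else:
        M=np.eye(4);R=np.array(c["R"]);M[:3,:3]=R.T;M[:3,3]=-R.T@np.array(c["t"]);c["M"]=M
    return c
def cloud(c):
    K=np.array(c["intrinsics"]);d=c["depth"];v,u=np.mgrid[:400,:640]
    P=np.stack([(u-K[0,2])/K[0,0]*d,(v-K[1,2])/K[1,1]*d,d],-1)
    W=P@c["M"][:3,:3].T+c["M"][:3,3]; W[d==0]=np.nan
    return W
def save(c,n): cv2.imwrite(f"pics/{n}.png",cv2.cvtColor(c["pixels"],cv2.COLOR_RGB2BGR))
E
python3 - <<'E'
from h import *
print(manip.state())
for n in("top","side"):
    c=grab(n);save(c,n);np.save(n+".npy",cloud(c)); print(n,c["M"][:3,3])
E
```

```text
{'time_s': 0.0, 'joint_positions': array([-1.51380018e+00,  2.59321849e-01,  1.53611348e+00, -7.45989138e-06,
        1.34798398e+00, -2.02790888e-01]), 'dq': array([ 0.00102896, -0.00123047,  0.00128628,  0.0005142 ,  0.00015026,
       -0.00042756]), 'joint_efforts': array([ 4.73175733e-04, -4.46030760e+01, -2.90565330e+01, -5.25157502e-04,
        1.17196844e-02, -1.87010352e-05]), 'tool_pos': array([ 0.14127485, -0.53099034,  0.23047387]), 'tcp_rot': array([-3.13980197e+00, -3.60771485e-04,  2.59788367e-01]), 'ft_force': array([0.68373915, 0.29497185, 0.97283481]), 'ft_torque': array([-0.0022149 ,  0.01226794,  0.01926564]), 'width': 0.08546440368203792}
top [0.38239899 0.15161369 0.91208629]
side [ 0.35032457 -0.68910477  0.68239057]
```

View pics/top.png

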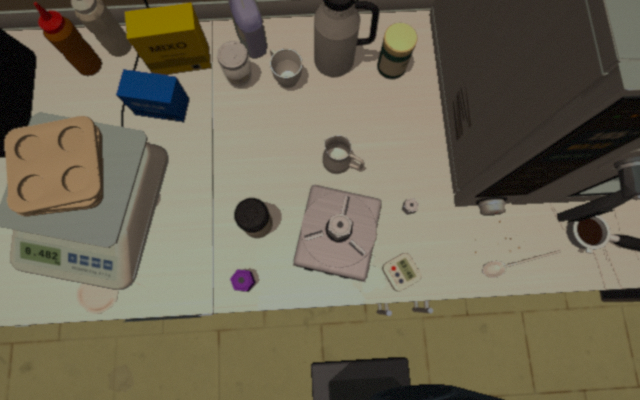

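View pics/side.png

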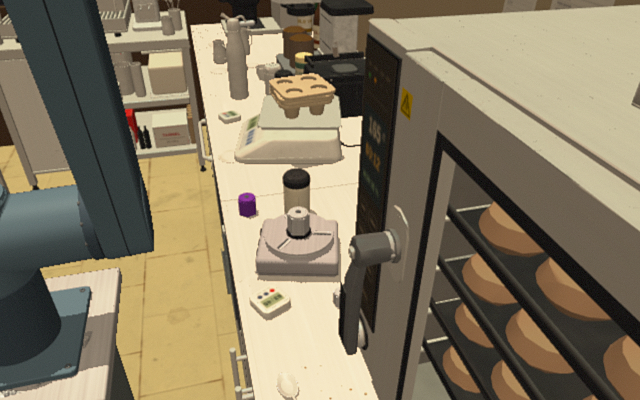

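The top view shows the drive with its cap at about (340,226). The purple look-alike is at (243,280) and a small nut at (410,206). The oven is at the right, shaker (253,216), timer (401,271), jug (338,155).

```bash
python3 - <<'E'
from h import *
W=np.load("top.npy")
def p(n,u,v): print(n,W[v,u].round(3))
for a in [("cap",340,226),("capL",334,222),("disc",318,240),("nut",410,206),("shaker",253,213),("timer",401,271),("jug",338,150),("oven",455,200),("ovtop",480,100),("handle",493,206),("handle2",590,208),("tbl",400,300)]: p(*a)
X=W.reshape(-1,3)
m=(X[:,2]>.105)&(X[:,2]<.125)&(np.hypot(*(X[:,:2]-W[226,340,:2]).T)<.04)
Q=X[m];print("cap",len(Q),Q.mean(0),Q.min(0),Q.max(0),(Q.min(0)+Q.max(0))/2)
m=(X[:,2]>.06)&(X[:,2]<.07)&(np.hypot(*(X[:,:2]-W[226,340,:2]).T)<.1)
Q=X[m];print("disc",len(Q),Q.min(0),Q.max(0),(Q.min(0)+Q.max(0))/2)
m=(X[:,2]>.035)&(X[:,2]<.09)&(np.hypot(*(X[:,:2]-W[226,340,:2]).T)<.13)
r=cv2.minAreaRect((X[m][:,:2]*1000).astype(np.float32));print(r)
S=np.load("side.npy").reshape(-1,3)
m=(S[:,1]<0)&(S[:,1]>-.5)&(S[:,0]>.28)&(S[:,0]<.8)&(S[:,2]>.05)&(S[:,2]<.6)
for y in np.arange(-.6,.1,.05):
  for n,A in(("top",X),("side",S)):
    k=(A[:,1]>y)&(A[:,1]<y+.05)&(A[:,2]>.13)&(A[:,2]<.9)&(A[:,0]>.3)
    if k.sum()>5: print(n,y.round(2),"minx",A[k][:,0].min().round(3),"z",A[k][A[k][:,0].argmin(),2].round(3),"maxz",A[k][:,2].max().round(3))
c=cv2.imread("pics/top.png")[170:290,280:440];cv2.imwrite("pics/topc.png",cv2.resize(c,None,fx=5,fy=5,interpolation=cv2.INTER_CUBIC))
E
```

```text
cap [0.514 0.097 0.116]
capL [0.522 0.108 0.117]
disc [0.499 0.137 0.064]
nut [ 0.561 -0.052  0.03 ]
shaker [0.548 0.253 0.11 ]
timer [ 0.434 -0.024  0.015]
jug [0.697 0.082 0.005]
oven [ 0.567 -0.143  0.036]
ovtop [ 0.693 -0.141  0.229]
handle [ 0.538 -0.189  0.103]
handle2 [ 0.497 -0.271  0.254]
tbl [ 0.379 -0.019 -0.001]
cap 426 [0.51633229 0.09754918 0.11496372] [0.49581944 0.07638203 0.10674808] [0.53901154 0.11878967 0.12007178] [0.51741549 0.09758585 0.11340993]
disc 3780 [0.44554486 0.02545284 0.06013368] [0.58881369 0.16855374 0.06991183] [0.51717928 0.09700329 0.06502276]
((515.9866333007812, 97.32758331298828), (144.9962615966797, 169.14163208007812), 73.95997619628906)
side -0.6 minx 0.55 z 0.503 maxz 0.529
side -0.55 minx 0.549 z 0.533 maxz 0.542
side -0.5 minx 0.549 z 0.54 maxz 0.542
side -0.45 minx 0.55 z 0.508 maxz 0.559
side -0.4 minx 0.55 z 0.539 maxz 0.542
top -0.35 minx 0.496 z 0.282 maxz 0.305
side -0.35 minx 0.494 z 0.257 maxz 0.542
top -0.3 minx 0.488 z 0.248 maxz 0.399
side -0.3 minx 0.489 z 0.252 maxz 0.542
top -0.25 minx 0.549 z 0.413 maxz 0.472
side -0.25 minx 0.549 z 0.358 maxz 0.544
top -0.2 minx 0.549 z 0.477 maxz 0.545
side -0.2 minx 0.549 z 0.33 maxz 0.544
top -0.15 minx 0.549 z 0.373 maxz 0.545
side -0.15 minx 0.55 z 0.466 maxz 0.544
top -0.05 minx 0.897 z 0.144 maxz 0.173
side -0.05 minx 1.047 z 0.514 maxz 0.518
top 0.0 minx 0.878 z 0.144 maxz 0.208
side 0.0 minx 1.031 z 0.498 maxz 0.513
top 0.05 minx 0.867 z 0.137 maxz 0.235
side 0.05 minx 1.031 z 0.485 maxz 0.503
```

View pics/topc.png

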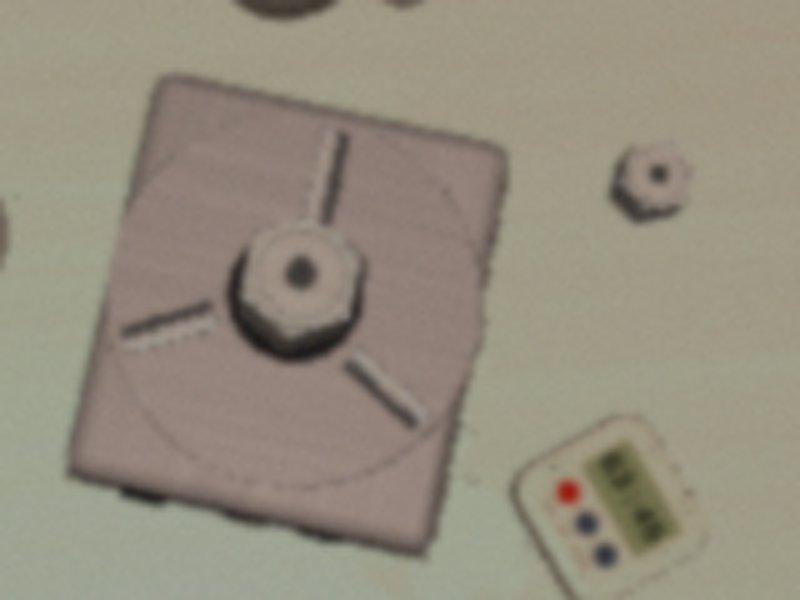

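The larger plain cap sits at about (0.517, 0.097), top at z 0.116, with a yaw near -14°. The path stays at low x, clear of the oven handle (x ≥ 0.488). I'm setting out.

```bash
python3 -m crank '[27,-35,0,0,85, 27,-35,0,0,85, 27,-35,0,0,85, 27,-35,0,0,85, 28,-36,0,0,85, 28,-36,0,0,85, 28,-36,0,0,85, 28,-36,0,0,85, 34,-36,0,0,85, 34,-36,0,0,85, 34,-36,0,0,85, 34,-36,0,0,85, 34,-36,0,0,85, 34,-36,0,0,85, 0,0,0,0,85, 0,0,0,0,85]'
python3 - <<'E'
from h import *
c=grab("wrist");save(c,"w1");W=cloud(c);np.save("w1.npy",W);s=manip.state();print(s["tool_pos"],s["tcp_rot"],s["joint_positions"],c["M"])
E
```

```text
time_s: 2.1
tool_pos: [0.422, 0.0604, 0.2309]
tcp_rot: [3.142, 0.002, 0.261]
ft_force: [-0.3, 0.8, -0.5]
width: 0.0849
[0.42201507 0.0599627  0.23100515] [3.14150183e+00 1.08701511e-03 2.59517481e-01] [-1.21396936e-01  3.20916688e-02  1.80617058e+00 -5.06301189e-04
  1.30430578e+00  1.19001543e+00] [[ 2.57494108e-01 -9.18812824e-01 -2.99131709e-01  4.96813047e-01]
 [-9.66279868e-01 -2.44856556e-01 -7.96773730e-02  8.03915667e-02]
 [-3.57681929e-05  3.09561403e-01 -9.50879454e-01  3.73341443e-01]
 [ 0.00000000e+00  0.00000000e+00  0.00000000e+00  1.00000000e+00]]
```

View pics/w1.png

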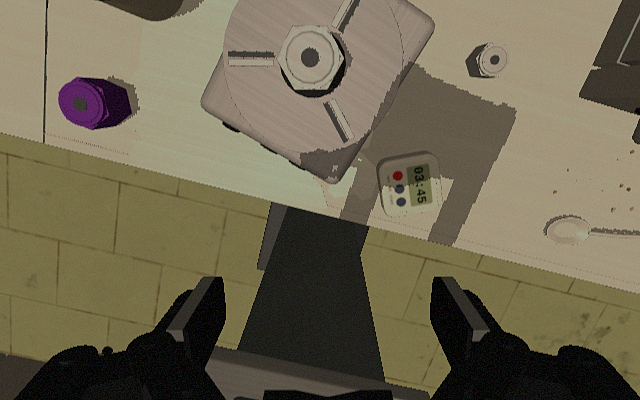

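The wrist view shows the cap top at about (311,57) on its disc. The purple cap is at the left and the small nut at (490,60). Next I measure the centre and yaw from this depth.

```bash
python3 - <<'E'
from h import *
W=np.load("w1.npy");X=W.reshape(-1,3);a=np.array([.517,.097]);r=np.hypot(*(X[:,:2]-a).T)
k=(r<.04)&(X[:,2]>.109)&(X[:,2]<.125);Q=X[k]
print("cap",k.sum(),np.median(Q,0),(Q.min(0)+Q.max(0))/2,np.ptp(Q,axis=0))
k=(r<.04)&(X[:,2]>.08)&(X[:,2]<.125);P=X[k][:,:2]
best=min((sum(np.ptp(P@np.array([np.cos(t+j*np.pi/3),np.sin(t+j*np.pi/3)])) for j in range(3)),np.degrees(t)) for t in np.radians(np.arange(0,60,.5)))
t=np.radians(best[1]);print("flat normal deg mod60",best[1],best[0]/3)
for j in range(3):
  q=P@np.array([np.cos(t+j*np.pi/3),np.sin(t+j*np.pi/3)]);print(j,q.min(),q.max(),(q.min()+q.max())/2)
k=(X[:,2]>.063)&(X[:,2]<.07)&(r<.1)&(r>.03);D=X[k];print("disc circle",cv2.minEnclosingCircle((D[:,:2]*1000).astype(np.float32)),np.median(D[:,2]))
k=(X[:,2]>.035)&(X[:,2]<.09)&(r<.13);print(cv2.minAreaRect((X[k][:,:2]*1000).astype(np.float32)))
c=cv2.imread("pics/w1.png")[0:120,250:370];cv2.imwrite("pics/w1c.png",cv2.resize(c,None,fx=5,fy=5,interpolation=cv2.INTER_CUBIC))
E
```

```text
cap 3272 [0.51619422 0.09764887 0.11644322] [0.51614145 0.09778741 0.11457121] [0.04377676 0.04364708 0.0093829 ]
flat normal deg mod60 14.999999999999998 0.04005604841673647
0 0.5036141203528861 0.5436291752964382 0.5236216478246621
1 0.20797832736624816 0.24805991274822903 0.2280191200572386
2 -0.31565736709724657 -0.2755858621725701 -0.2956216146349083
disc circle ((515.827392578125, 97.74271392822266), 71.85858154296875) 0.06591663295436309
((514.6016845703125, 98.1984634399414), (145.17941284179688, 168.5646209716797), 73.86784362792969)
```

View pics/w1c.png

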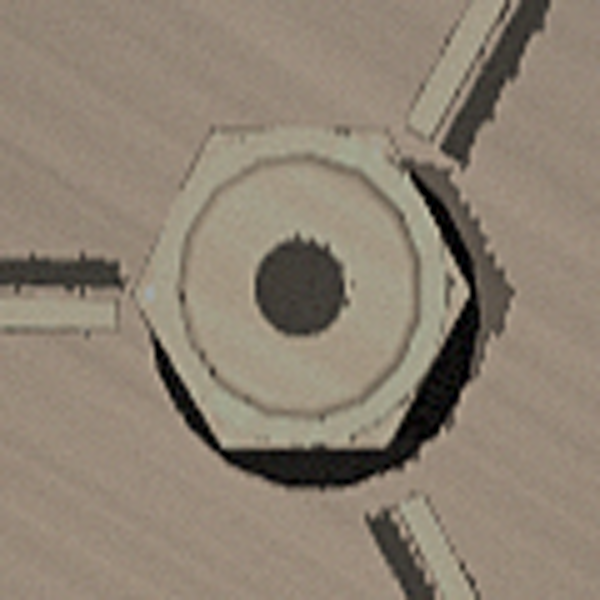

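The centre is (0.516, 0.098) by both the disc and the cap, and the flat normals lie at 15° mod 60°. I turn +30° in world (tool z -0.524) and descend.

```bash
python3 -m crank '[50,-6,0,0,85, 50,-6,0,0,85, 0,0,0,-0.175,85, 0,0,0,-0.175,85, 0,0,0,-0.174,85, 0,0,40,0,85, 0,0,40,0,85, 0,0,40,0,85, 0,0,20,0,85, 0,0,12,0,85, 0,0,0,0,85, 0,0,0,0,85]'
```

```text
time_s: 3.65
tool_pos: [0.517, 0.0974, 0.0804]
tcp_rot: [3.14, -0.001, 0.783]
ft_force: [-0.1, 0.2, -0.3]
width: 0.0849
```

```bash
python3 -m crank '[0,0,2,0,85, 0,0,0,0,55, 0,0,0,0,45, 0,0,0,0,30, 0,0,0,0,30, 0,0,0,0,30, 0,0,0,0,30, 0,0,0,0,30]'; python3 -c "
from h import *
print(manip.state())"
```

```text
time_s: 4.65
tool_pos: [0.5166, 0.0979, 0.0777]
tcp_rot: [3.141, -0.001, 0.784]
ft_force: [-0.1, 0.3, 4.7]
width: 0.0394
{'time_s': 4.65, 'joint_positions': array([-2.51002213e-02,  3.71454945e-01,  1.79186331e+00, -2.75357736e-05,
        9.77370971e-01,  7.61932659e-01]), 'dq': array([ 0.00044526,  0.0008902 , -0.00154659,  0.00262014,  0.00110142,
       -0.0008065 ]), 'joint_efforts': array([ 2.73584845e-01, -4.24223220e+01, -2.13015193e+01,  9.17656138e-02,
        4.81553748e-02,  1.32241548e-02]), 'tool_pos': array([0.51659064, 0.09785756, 0.07767027]), 'tcp_rot': array([ 3.14092325e+00, -6.07128021e-04,  7.83779038e-01]), 'ft_force': array([-0.06413765,  0.25214723,  4.69237121]), 'ft_torque': array([-0.03522624,  0.02279999,  0.06153137]), 'width': 0.03939398173046412}
```

Gripped at 39.4 mm. I try counter-clockwise a little.

```bash
python3 -m crank '[0,0,0,-0.04,30, 0,0,0,-0.04,30, 0,0,0,-0.04,30, 0,0,0,0,30]'; python3 -c "
from h import *
s=manip.state();print(s['ft_torque'],s['tcp_rot'],s['width'])"
```

```text
time_s: 5.15
tool_pos: [0.5167, 0.0975, 0.0777]
tcp_rot: [3.14, -0.0, 0.903]
ft_force: [0.5, -1.8, 6.1]
width: 0.0394
[-0.29512926 -0.12932834 -0.16419901] [ 3.14045418e+00 -3.40167184e-04  9.03372125e-01] 0.039395915036388965
```

```bash
python3 -m crank '[0,0,0,-0.04,30, 0,0,0,-0.03,30, 0,0,0,0,30]'; python3 -c "
from h import *
s=manip.state();print(s['ft_torque'],s['tcp_rot'],s['width'])"
```

```text
time_s: 5.52
tool_pos: [0.5168, 0.0975, 0.0777]
tcp_rot: [3.14, -0.001, 0.972]
ft_force: [0.8, -1.2, 5.0]
width: 0.0395
[-0.30216457 -0.04101714 -0.65277514] [ 3.14049518e+00 -5.18745402e-04  9.72070822e-01] 0.0394789033157859
```

Torque rose to -0.65 N m at about 10° of tool turn: a hard stop. Now the other way.

```bash
python3 -m crank '[0,0,0,0.09,30, 0,0,0,0.1,30, 0,0,0,0.1,30, 0,0,0,0.1,30, 0,0,0,0,30]'; python3 -c "
from h import *
s=manip.state();print(s['ft_torque'],s['tcp_rot'],s['width'])"
```

```text
time_s: 6.15
tool_pos: [0.5165, 0.098, 0.0777]
tcp_rot: [3.141, -0.001, 0.582]
ft_force: [-0.1, -0.2, 6.5]
width: 0.0392
[ 0.04241084  0.04772342 -0.12139762] [ 3.14138664e+00 -6.56357239e-04  5.82234845e-01] 0.03923397922907356
```

It turns lightly clockwise, so I continue to about 62° from the start.

```bash
python3 -m crank '[0,0,0,0.12,30, 0,0,0,0.12,30, 0,0,0,0.12,30, 0,0,0,0.12,30, 0,0,0,0.12,30, 0,0,0,0.12,30, 0,0,0,0.12,30, 0,0,0,0.04,30, 0,0,0,0,30]'; python3 -c "
from h import *
s=manip.state();print(s['ft_torque'],s['tcp_rot'],s['width'])"
```

```text
time_s: 7.28
tool_pos: [0.5165, 0.0981, 0.0777]
tcp_rot: [-3.141, -0.001, -0.297]
ft_force: [-0.5, 1.0, 6.0]
width: 0.0392
[-0.03286654  0.02292956 -0.08448451] [-3.14114263e+00 -6.96716695e-04 -2.97101430e-01] 0.03921797782597473
```

Turned 62° with low torque. I test the lift by 8 mm.

```bash
python3 -m crank '[0,0,-2,0,30, 0,0,-3,0,30, 0,0,-3,0,30, 0,0,0,0,30]'
```

```text
time_s: 7.78
tool_pos: [0.5162, 0.0979, 0.0854]
tcp_rot: [-3.142, -0.0, -0.296]
ft_force: [-0.4, -0.2, -1.7]
width: 0.0393
```

It lifts freely, carrying only the cap's weight. Up slowly, then verify.

```bash
python3 -m crank '[0,0,-8,0,30, 0,0,-10,0,30, 0,0,-10,0,30, 0,0,-10,0,30, 0,0,-15,0,30, 0,0,-15,0,30, 0,0,-15,0,30, 0,0,-15,0,30, 0,0,0,0,30, 0,0,0,0,30, 0,0,0,0,30]'
python3 - <<'E'
from h import *
A=grab("side");B=grab("top");np.savez("f.npz",s=cloud(A),t=cloud(B));w=grab("wrist")
o=np.zeros((600,640,3),np.uint8)
o[:300,:]=cv2.resize(A["pixels"][130:330,180:393],(640,300*2))[:300]
o[300:]=cv2.resize(B["pixels"][120:300,190:470],(640,411))[60:360]
save({"pixels":o},"f1");save(w,"f2")
S=cloud(A).reshape(-1,3)
for l,h in[(.11,.13),(.13,.15),(.15,.165),(.165,.172),(.172,.178),(.178,.184),(.184,.2),(.2,.215)]:
  k=(np.hypot(S[:,0]-.516,S[:,1]-.098)<.03)&(S[:,2]>l)&(S[:,2]<h);print(l,k.sum(),S[k].mean(0) if k.any() else "")
E
```

```text
time_s: 9.15
tool_pos: [0.5157, 0.0979, 0.1826]
tcp_rot: [3.141, 0.001, -0.296]
ft_force: [-0.1, -0.0, -2.0]
width: 0.0394
0.11 0 
0.13 0 
0.15 0 
0.165 0 
0.172 17 [0.5155977  0.08529607 0.1771952 ]
0.178 43 [0.51559374 0.08513122 0.18066768]
0.184 134 [0.51456545 0.08292654 0.19197399]
0.2 117 [0.51622688 0.082483   0.20792926]
```

View pics/f1.png

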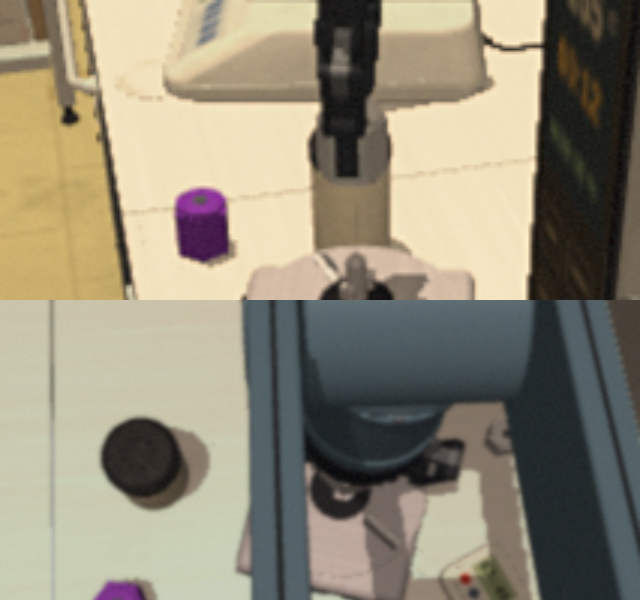

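View pics/f2.png

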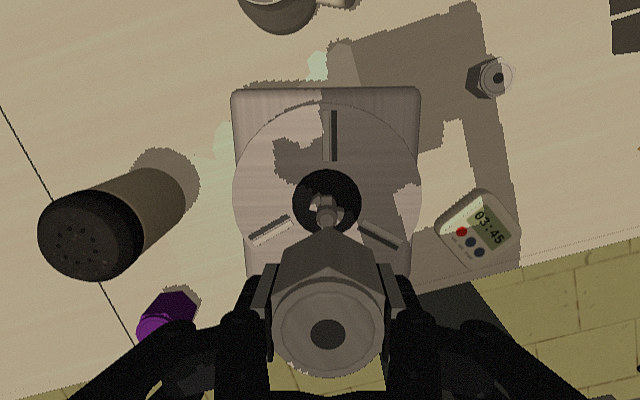

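The cap is in the jaws at about (326,330) in the wrist view, upright, and the spindle below it is bare at (326,213). In the side view the rim is clear above the tip. The shaker, timer and jug stand where they were.

```bash
python3 -c "
from rig import manip
print(manip.sign_off())"
```

```text
the job is handed in; nothing more can be done
None
```

The cap is off the spindle and I handed the job in with it still held in the gripper, at about 9.3 s of the 45 s allowed.

- **Thread direction:** counter-clockwise it stopped hard after a few degrees, with the torque rising to about 0.65 N m. Clockwise it turned lightly, at about 0.1 N m, and I stopped 62° from the start. An 8 mm test lift met only about the cap's own weight, so I lifted it 105 mm in all.
- **Final position:** the gripper is within about 1 mm of the spindle axis and points straight down. The jaws are still 39.4 mm apart on the cap.
- **Clearance:** the cap's lower rim is at about 0.176 m. That leaves about 68 mm above the spindle tip, against the 50 mm asked for.
- **Bystanders:** the shaker and timer look unmoved, as does the visible part of the jug. I judged this from the pictures only and did not measure their positions again. The arm hid part of the top view and the wrist picture cut the jug off at its edge.

None of the checks I made failed or disagreed.

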